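# Take the valve sample off the lockable hook

### The job

Take the brass valve sample with the black handle off the lockable hook: its crossbar has to press the sprung keeper open, back as far as the rubber stop can be felt, and then comes up out through the opened mouth; force nothing, and draw it clear. Then set it down gently, standing upright in the middle of the empty shallow grey tray, and let go. Keep it upright all the way and leave the other things on the counter where they are.

Things in the scene. Friction and masses are not known exactly. Their poses are not given: they have to be found in the camera images.
- sample_grip (a point): Centre of the sample's black handle block, 12 mm (x) by 50 (y) by 32 high; pinch its 12 mm from above. Under it a bridge, also 12 mm thick, 6 high, 76 long. The sample: steel frame 203 mm tall, 0.35 to 0.55 kg, a 60 mm high brass gate valve on its foot, two uprights 64 mm apart inside. Handle centre 187 mm above the foot's underside. Sample axes: z up, x and y as the hook's at the start.
- sample_bar (a point): Centre of the sample's round crossbar (10 mm diameter, along the sample's y, between the uprights) by which it hangs: 62 mm under the handle centre, 125 above the foot's underside, 35 mm clear under the bridge, 60 mm clear above the valve. It starts lying on the hook's arm, the foot 22 mm above the counter.
- sample_foot (a point): Centre of the underside of the sample's foot plate, 64 mm (x) by 76 mm (y).
- hook: Lockable hook bolted to the counter. Origin under its 40 mm square post, at counter height, z up. The arm (24 wide, 14 mm thick) juts from the post's top along the hook's -x, towards the robot. Base plate 110 x 120 x 12 mm. The arm is clamped at a setting up to 15 mm either way along x, not measured here: to be felt or seen. Sample and hook must not press on each other with over 25 N.
- hook_seat (a point): On the arm's top, 142 mm above the counter, 115 mm from the post's axis, where the bar starts. The arm's free end turns up and back over the bar as a bill (underside 13 mm, top 20 mm above the seat): lifted straight up, the bar catches under it. Once out of the mouth, bar 25 to 45 mm above its start (higher, the valve hits the arm), draw it along the hook's -x, 85 mm or more past its start.
- hook_mouth (a point): Usual mouth place, between bill tip and buffers, 28 mm to the hook's +x of the start; really 13 to 43 mm, by the arm's setting. A 12 mm wide keeper sprung to the bill shuts it; the bar pushed to +x opens it (4 N at first, 7 N when 12 mm open), then meets two rubber buffers (8 N per mm, 2 mm, then solid). Bar on the buffers clears the bill by 2 mm: lift. 3 mm short it catches. As the bar leaves, it snaps shut.
- tray: The empty shallow grey tray, fixed: 180 mm (x) by 160 mm (y), walls 5 mm thick and 22 mm high, floor 5 mm thick. Origin: centre of its underside, on the counter; z up. A deeper plywood stock bin (70 mm high) of the same outline stands on the hook's other side.
- elbow1: Bystander: small copper elbow, standing or lying loose on the counter; leave it alone.
- elbow2: Bystander: larger copper elbow, standing or lying loose on the counter; leave it alone.
- coupler1: Bystander: short copper coupler, standing or lying loose on the counter; leave it alone.
- coupler2: Bystander: larger copper coupler, standing or lying loose on the counter; leave it alone.
- spanner: Bystander: steel spanner, standing or lying loose on the counter; leave it alone.
- fluxpot: Bystander: white jar, standing or lying loose on the counter; leave it alone.
- union: Bystander: brass union, standing or lying loose on the counter; leave it alone.
There are look-alikes about, which are no part of the job. What is shaped like the part that bears sample_grip but purple or turquoise is not meant.

How it is judged:
By the outcome, as a careful person would: the job done as asked, in the order asked, and still so for the second after the job is handed in, with the robot touching nothing.
It also fails if it takes over 61 s, if anything falls off the work surface, if the arm or the gripper's body presses on something with over 40 N, if the wrist force passes 120 N, or if a joint passes its speed limit or range.

### The arm

A 7-joint arm with a two-finger parallel gripper is mounted at the origin on the work surface. World frame = base frame: x ahead of the robot, y to its left, z up, the work surface at z = 0. Lengths are in m, angles in rad, forces in N, time in s.
With the tool pointing down it reaches from about 0.425 to 0.8 m from the base axis. Payload 8.3 kg.
Tool frame: the origin (TCP) lies midway between the tips of the shut fingers; the grasp point (between the pads) lies 19 mm behind it; z points along the fingers, y is the line along which they close (so a half turn about z gives the same grasp; the last joint's range is limited). The gripper opens to 85 mm and grips with 20 to 120 N. Pads are 22 mm wide; open, the fingers measure 114 mm over their backs; the gripper's body (76 mm by 85 mm) begins 54 mm behind the grasp point. The pads swing forward as they close: fully open they stand 13 mm farther back than shut.
Start: joints at [-1.276, 0.383, 0.016, 1.37, -0.006, 1.388, -0.046], TCP at [0.219, 0.585, 0.196] pointing down, gripper open.
Joint ranges: [-2.95, 2.95], [-0.25, 2.06], [-1.52, 1.56], [0.18, 2.33], [-1.44, 4.58], [0.02, 2.06], [-3.01, 3.01]. Speed limits (rad/s): [2.39, 2.39, 3.01, 3.01, 3.14, 3.14, 3.14].

### API

Orientations are given as a 3x3 rotation matrix whose columns are the frame's x, y, z axes.
In Python, from station import arm, imaging, workorder gives the robot as it stands.
- The arm moves only by the tool carry_out, never from a script. Its arguments are lists of equal length, an entry for each row: "dr": the turn, a rotation vector about the world's x, y, z in rad, a list of three; "translation": the shift along the world's x, y, z in m, a list of three; "fingers": the finger opening in m, from 0 to 0.0854. In form: {"dr": [[ax, ay, az], ...], "translation": [[dx, dy, dz], ...], "fingers": [fingers, ...]}. A call has 1 to 12 rows; each row shifts and turns the commanded pose from where the row before left it; what a row does not reach is not made up. A row lasts 1/8 s, in which the tool goes at most 62.5 mm and 10.7 degrees, less where a joint would pass 70% of its speed; a pose out of reach is approached as far as the arm can. A call is refused whole if a number of a shift passes 0.0625 or a number of a turn 0.188, either way. A call with a gripper value outside its range is refused whole. The fingers move at their own pace and stop on an object; the grip force is fixed at half the most. Time passes only in rows, so rows that do not move let the fingers close. It gives the time, the measured TCP pose, the force, the opening and the grip force at its end, in the units of the state.
- arm.read_state(): the state, without advancing time (a new reading comes with each control period).
- imaging.snapshot(name): name is "scene" or "top"; returns a dict with "img" (480x640x3 uint8, red, green, blue), "depth" (480x640 float32, m along the optical axis (not along the pixel's ray), 0 where there is no reading), "intrinsics" (3x3 intrinsics, pixels), "world_from_camera" (4x4, takes a point from camera to world coordinates). Camera axes: x right, y down, z forward; pixel columns grow to the right and rows downward; lengths in m; the calibration is good to about 2 mm. A picture is of the moment at which its call begins.
- workorder.job_done(): hands the job in; it is judged then, once.
The state is a dict: "time": time; "joint_positions": joint angles; "joint_vel": joint speeds; "effort": joint torques, N m; "ee_pos": TCP position; "tcp_rot": TCP orientation; "contact_force": force on the tool from outside, world axes, zero at the start; "torque": the same for the moment, N m; "grip_width": opening from 0.0 (shut) to 1.0 (fully open); "finger_force": force on a finger pad.
Only numpy, scipy, OpenCV 4.12 (cv2) and the standard library are available. Lean on these libraries where they do the work, as an engineer would, in place of code of your own. Each camera call takes 0.05 s, during which the arm holds its last target. There are 200 camera calls.

## Working session

There is one attempt and no reset: what is moved stays moved. The work goes in short steps, Python scripts to look and compute and a tool call to move; the robot and the scene stay as the last step left them, time stands still between calls to the robot, and variables do not carry over. Pictures are saved under pics/ and viewed, at most 10 in all, crops included, and the job is handed in when it is done.

Besides the shell and the picture viewer there is one more tool, called after "Request:" by a JSON object that holds its "method" and its "body", one argument or row to a line. carry_out: Moves the arm, as the interface text tells. Its arguments: {"type":"object","properties":{"dr":{"type":"array","items":{"type":"array","items":{"type":"number"}}},"translation":{"type":"array","items":{"type":"array","items":{"type":"number"}}},"fingers":{"type":"array","items":{"type":"number"}}},"required":["dr","translation","fingers"]}

```bash
mkdir -p pics
cat > h.py <<'E'
import numpy as np,cv2
from station import arm,imaging,workorder
def snap(n):
    s=imaging.snapshot(n); d=s['depth'];K=s['intrinsics'];T=s['world_from_camera']
    v,u=np.mgrid[:480,:640]
    P=np.stack([(u-K[0,2])/K[0,0]*d,(v-K[1,2])/K[1,1]*d,d],-1)@T[:3,:3].T+T[:3,3]
    P[d==0]=np.nan
    return s['img'],P,K,T
def save(n,img): cv2.imwrite('pics/'+n,img[...,::-1])
E
python3 - <<'E'
from h import *
for n in('scene','top'):
    i,P,K,T=snap(n); save(n+'1.png',i); np.savez(n+'.npz',i=i,P=P,K=K,T=T); print(T[:3,3])
s=arm.read_state(); print(s)
E
```

```text
[1.36194568 0.19470801 0.72470548]
[4.61040101e-01 4.17600967e-04 9.43381340e-01]
{'time': 0.1, 'joint_positions': array([-1.27590095,  0.38418694,  0.01641719,  1.37102053, -0.00628566,
        1.3882147 , -0.04649478]), 'joint_vel': array([-0.00022285, -0.00145784,  0.00068359, -0.00238521, -0.00074168,
       -0.00119619,  0.00113299]), 'effort': array([ 3.05564790e-03, -6.29133010e+01,  8.47105030e-01, -3.72765434e+01,
        1.67676166e-02,  1.04367634e-02, -4.68690473e-05]), 'ee_pos': array([0.21869669, 0.58494397, 0.19467171]), 'tcp_rot': array([[-9.36682519e-01,  3.50179288e-01, -5.69763430e-04],
       [ 3.50179746e-01,  9.36681004e-01, -1.68566428e-03],
       [-5.65981353e-05, -1.77845188e-03, -9.99998417e-01]]), 'contact_force': array([-0.33768128, -0.40784273, -0.1204984 ]), 'torque': array([ 0.05166397, -0.00388046,  0.03708111]), 'finger_force': 0.0, 'grip_width': 1.0018529241013805}
```

View pics/scene1.png

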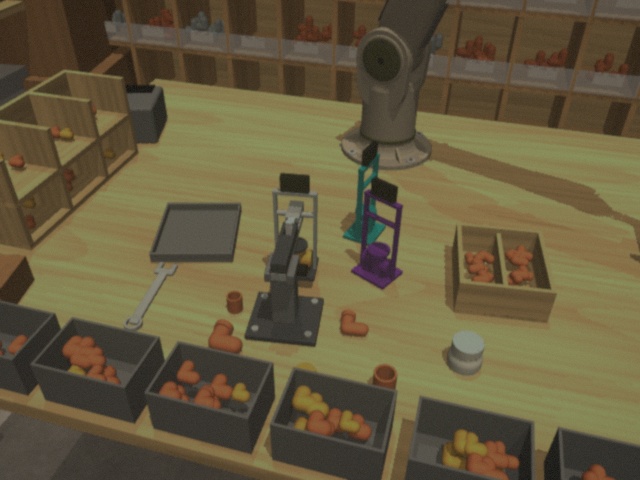

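View pics/top1.png

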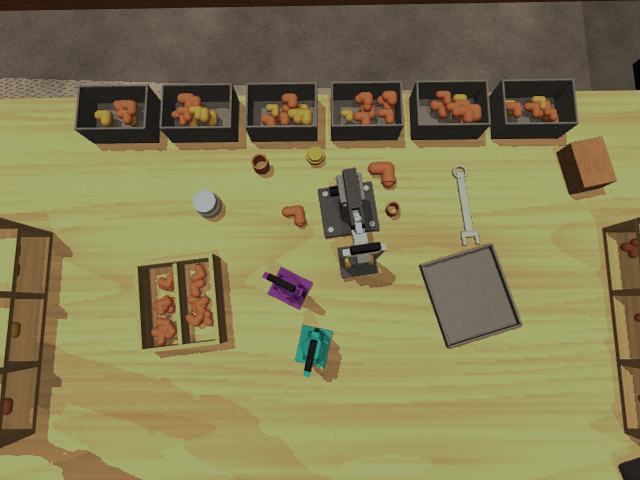

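The scene picture shows the sample with the black handle on the grey hook at (295,183). In the top picture its handle is at (363,250), the hook base at (348,210) and the empty tray at (470,295). The things it could be mistaken for, by their scene and top pixels:
- **Purple frame:** (383,190) / (280,282)
- **Turquoise frame:** (370,153) / (312,355)

I choose the steel one hanging on the hook.

Run:
```python
from h import *
D={n:np.load(n+'.npz') for n in('scene','top')}
i,P=D['top']['i'],D['top']['P']
def rect(m,name):
    q=P[m][:,:2].astype(np.float32); r=cv2.minAreaRect(q); print(name,len(q),np.round(r[0],4),np.round(r[1],4),round(r[2],1), np.round(np.nanmedian(P[m][:,2]),4)); return r
v,u=np.mgrid[:480,:640]
def box(a,b,c,d): return (u>=a)&(u<=b)&(v>=c)&(v<=d)
z=P[...,2]; g=i.max(-1)
rect(box(330,400,225,275)&(z>.213)&(z<.24),'handle top')
rect(box(310,385,175,245)&(z>.006)&(z<.02),'base')
rect(box(330,385,160,260)&(z>.13)&(z<.185)&~np.isnan(z),'arm')
rect(box(410,530,235,355)&(z>.015)&(z<.03),'traywall')
rect(box(410,530,235,355)&(g<110)&(z<.03),'tray')
# height profile along arm
for r in range(165,275,4):
    row=[f"{z[r,c]*1000:.0f}" for c in range(335,385,4)]; print(r,row)
img=i[150:290,290:430]; a=cv2.resize(img,None,fx=4,fy=4,interpolation=cv2.INTER_CUBIC)
j=D['scene']['i'][165:345,235:335]; b=cv2.resize(j,None,fx=3.11,fy=3.11,interpolation=cv2.INTER_CUBIC)
h=min(a.shape[0],b.shape[0]); c=np.hstack([a[:h,:480],b[:h]]); c=np.clip(c.astype(float)*1.6,0,255).astype(np.uint8); print(c.shape); save('crop1.png',c)
```

```text
handle top 237 [ 0.5608 -0.0677] [0.0122 0.0504] 7.7 0.2247
base 1606 [ 0.68   -0.0643] [0.1179 0.1469] 8.2 0.0124
arm 1689 [ 0.6286 -0.0511] [0.1758 0.0754] 13.4 0.1612
traywall 953 [ 0.4879 -0.3027] [0.1801 0.1608] 16.4 0.0215
tray 1258 [ 0.5013 -0.2989] [0.2165 0.1634] 17.0 0.0099
165 ['-0', '-0', '-1', '-1', '-1', '-1', '2', '-0', '-0', '24', '29', '24', '29']
169 ['-0', '-2', '162', '162', '161', '161', '-0', '1', '1', '24', '26', '28', '24']
173 ['3', '2', '162', '162', '161', '163', '137', '1', '-1', '12', '15', '18', '19']
177 ['-2', '137', '151', '162', '163', '163', '138', '-2', '-1', '-1', '2', '1', '27']
181 ['4', '141', '136', '164', '163', '162', '137', '2', '2', '10', '-1', '1', '25']
185 ['-1', '139', '137', '163', '163', '164', '137', '138', '15', '10', '0', '-1', '3']
189 ['138', '138', '140', '161', '162', '163', '160', '137', '14', '13', '-1', '1', '-1']
193 ['137', '136', '138', '163', '163', '162', '161', '136', '13', '13', '-2', '-1', '-1']
197 ['10', '121', '137', '162', '162', '163', '162', '140', '10', '15', '-0', '2', '-1']
201 ['14', '47', '138', '152', '1
[... 898 characters left out ...]
-2']
245 ['0', '2', '3', '-0', '-2', '223', '225', '224', '226', '225', '224', '226', '196']
249 ['-1', '30', '191', '193', '227', '223', '227', '223', '225', '226', '224', '215', '195']
253 ['2', '29', '193', '193', '207', '210', '199', '190', '163', '150', '147', '138', '0']
257 ['1', '28', '165', '151', '83', '83', '161', '163', '161', '68', '71', '1', '4']
261 ['1', '1', '94', '68', '84', '84', '165', '163', '164', '64', '27', 'nan', '1']
265 ['2', '3', '29', '60', '56', '82', '83', '83', '29', '30', '30', '-2', '-0']
269 ['-0', '2', '29', '34', '29', '29', '32', '29', '28', '31', '34', '1', '-0']
273 ['2', '1', '32', '32', '30', '30', '30', '32', '34', '30', '3', '1', '3']
(560, 791, 3)
```

View pics/crop1.png

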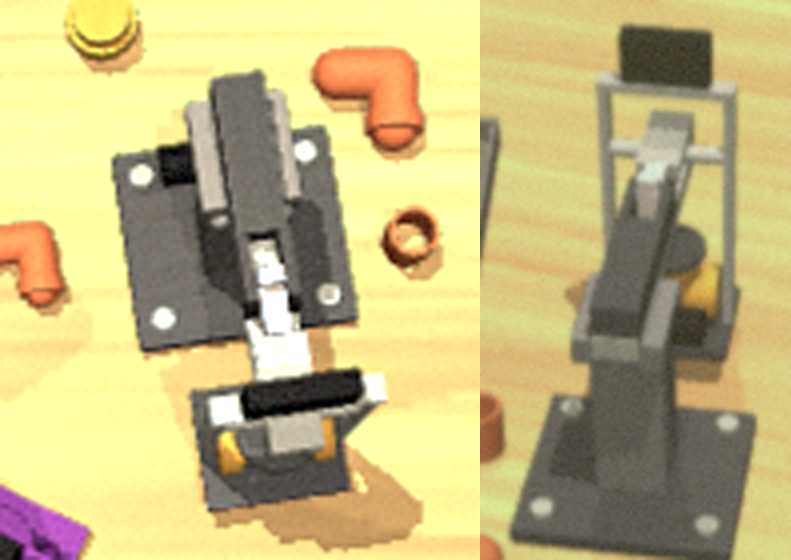

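The crop confirms it: a steel frame with a black handle, its bar under the hook's bill, with the keeper and buffers towards the post. Next I refine the hook's yaw and move above the handle.

Run:
```python
from h import *
t=np.load('top.npz');i,P=t['i'].astype(int),t['P'];z=P[...,2]
v,u=np.mgrid[:480,:640]
box=lambda a,b,c,d:(u>=a)&(u<=b)&(v>=c)&(v<=d)
m=(box(330,380,165,268)&(z>.155)&(z<.17)).astype(np.uint8)
m=cv2.erode(m,np.ones((2,2),np.uint8))>0
q=P[m][:,:2].astype(np.float32); l=cv2.fitLine(q,cv2.DIST_HUBER,0,.01,.01).ravel(); print('arm',np.degrees(np.arctan2(l[1],l[0])),l)
m=(box(315,384,178,240)&(z>.006)&(z<.019)&(i.max(-1)<90)&(abs(i[...,0]-i[...,2])<25)).astype(np.uint8)
m=cv2.morphologyEx(m,cv2.MORPH_OPEN,np.ones((3,3),np.uint8))>0
r=cv2.minAreaRect(P[m][:,:2].astype(np.float32));print('base',r)
m=box(330,400,225,275)&(z>.213)&(z<.24)
l=cv2.fitLine(P[m][:,:2].astype(np.float32),cv2.DIST_HUBER,0,.01,.01).ravel();print('handle',np.degrees(np.arctan2(-l[0],l[1])))
```

```text
arm 8.059195 [ 0.99012375  0.14019611  0.6383812  -0.05704146]
base ((0.673303484916687, -0.05087114870548248), (0.10833195596933365, 0.11781127005815506), 8.19597053527832)
handle -171.77252
```

Request:
{"method": "carry_out", "body": {
  "dr": [
    [0,0,0],
    [0,0,0],
    [0,0,-0.09],
    [0,0,-0.09],
    [0,0,-0.09],
    [0,0,-0.09],
    [0,0,-0.09],
    [0,0,-0.09],
    [0,0,-0.09],
    [0,0,-0.09]
  ],
  "translation": [
    [0,0,0.05],
    [0,0,0.05],
    [0.03,-0.055,0],
    [0.03,-0.055,0],
    [0.03,-0.055,0],
    [0.03,-0.055,0],
    [0.03,-0.055,0],
    [0.03,-0.055,0],
    [0.03,-0.055,0],
    [0.03,-0.055,0]
  ],
  "fingers": [0.085,0.085,0.085,0.085,0.085,0.085,0.085,0.085,0.085,0.085]
}}

```text
time: 1.35
ee_pos: [0.4587, 0.1445, 0.2954]
tcp_rot: [[-0.471, 0.882, -0.0], [0.882, 0.471, 0.0], [0.0, -0.0, -1.0]]
contact_force: [0.7, 0.9, 0.9]
grip_width: 0.993
finger_force: 0.0
```

Request:
{"method": "carry_out", "body": {
  "dr": [
    [0,0,-0.07],
    [0,0,-0.07],
    [0,0,-0.07],
    [0,0,-0.07],
    [0,0,-0.067],
    [0,0,0],
    [0,0,0]
  ],
  "translation": [
    [0.0204,-0.0424,0],
    [0.0204,-0.0424,0],
    [0.0204,-0.0424,0],
    [0.0204,-0.0424,0],
    [0.0205,-0.0426,0],
    [0,0,-0.025],
    [0,0,0]
  ],
  "fingers": [0.085,0.085,0.085,0.085,0.085,0.085,0.085]
}}

```text
time: 2.22
ee_pos: [0.5592, -0.0657, 0.2685]
tcp_rot: [[-0.145, 0.989, -0.004], [0.989, 0.145, 0.0], [0.001, -0.004, -1.0]]
contact_force: [-0.0, -0.6, 0.5]
grip_width: 0.997
finger_force: 0.0
```

Run:
```python
from h import *
i,P,K,T=snap('scene'); c=cv2.resize(i[120:300,200:380],(600,600),interpolation=cv2.INTER_CUBIC)
save('close1.png',np.clip(c*1.5,0,255).astype(np.uint8))
s=arm.read_state();print(s['ee_pos'],s['tcp_rot'],s['contact_force'])
# handle face in scene view
z=P[...,2]; v,u=np.mgrid[:480,:640]; m=(u>270)&(u<320)&(v>165)&(v<200)&(z>.195)&(z<.226)&(i.max(-1)<60)
Q=P[m];R=np.array([[np.cos(.143),np.sin(.143)],[-np.sin(.143),np.cos(.143)]]);L=Q[:,:2]@R.T
print(len(Q),np.percentile(L,[3,50,97],axis=0), 'tcp',R@s['ee_pos'][:2],'handle top est',R@[.5608,-.0677])
```

```text
[ 0.55972238 -0.06510733  0.26985872] [[-1.46202351e-01  9.89251599e-01 -2.47900674e-03]
 [ 9.89254472e-01  1.46203578e-01  3.20228464e-04]
 [ 6.79226177e-04 -2.40555036e-03 -9.99996876e-01]] [-0.14979263 -0.61261973  0.03393235]
493 [[ 0.54500991 -0.17078663]
 [ 0.55056021 -0.14807866]
 [ 0.55362332 -0.12472352]] tcp [ 0.5447306  -0.14421056] handle top est [ 0.54542773 -0.14693034]
```

View pics/close1.png

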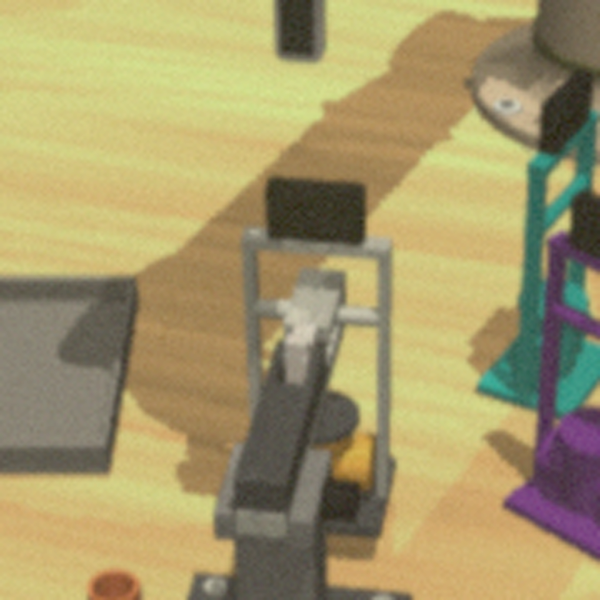

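The crop shows the handle free at (316,210), with a fingertip above it at (300,30) and nothing in the way. I now descend and grip.

Request:
{"method": "carry_out", "body": {
  "dr": [
    [0,0,0],
    [0,0,0],
    [0,0,0],
    [0,0,0],
    [0,0,0],
    [0,0,0],
    [0,0,0],
    [0,0,0],
    [0,0,0],
    [0,0,0]
  ],
  "translation": [
    [0.0014,-0.0028,-0.02],
    [0,0,-0.03],
    [0,0,-0.025],
    [0,0,-0.009],
    [0,0,0],
    [0,0,0],
    [0,0,0],
    [0,0,0],
    [0,0,0],
    [0,0,0]
  ],
  "fingers": [0.085,0.085,0.085,0.085,0.06,0.03,0.02,0.0,0.0,0.0]
}}

```text
time: 3.52
ee_pos: [0.5622, -0.0687, 0.1872]
tcp_rot: [[-0.146, 0.989, 0.001], [0.989, 0.146, 0.0], [-0.0, 0.001, -1.0]]
contact_force: [-0.3, -0.2, 5.4]
grip_width: 0.1
finger_force: 59.0
```

Request:
{"method": "carry_out", "body": {
  "dr": [
    [0,0,0],
    [0,0,0],
    [0,0,0]
  ],
  "translation": [
    [0,0,0.0015],
    [0,0,0],
    [0,0,0]
  ],
  "fingers": [0,0,0]
}}

```text
time: 3.9
ee_pos: [0.5613, -0.0684, 0.1875]
tcp_rot: [[-0.146, 0.989, -0.001], [0.989, 0.146, 0.0], [0.0, -0.001, -1.0]]
contact_force: [-0.1, -1.1, -2.4]
grip_width: 0.096
finger_force: 58.7
```

Run:
```python
from h import *
i,P,K,T=snap('scene'); c=cv2.resize(i[150:290,220:360],(600,600),interpolation=cv2.INTER_CUBIC)
save('grip1.png',np.clip(c*1.5,0,255).astype(np.uint8))
s=arm.read_state();print(s['ee_pos'],s['contact_force'],s['torque'],s['grip_width'])
```

```text
[ 0.56135259 -0.06845248  0.1875134 ] [-0.29925909 -0.68995817 -3.02415194] [ 0.02919643 -0.02466658  0.00737045] 0.10096734897405167
```

View pics/grip1.png

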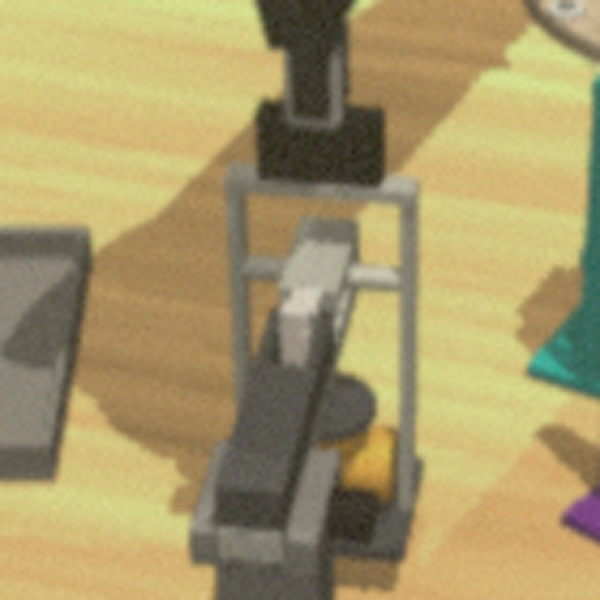

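Gripped centrally at (320,130) in the crop, not yet fully off the arm. I raise it a little more and feel along +x.

Request:
{"method": "carry_out", "body": {
  "dr": [
    [0,0,0],
    [0,0,0],
    [0,0,0],
    [0,0,0],
    [0,0,0],
    [0,0,0]
  ],
  "translation": [
    [0,0,0.001],
    [0.00247,0.00036,0],
    [0.00247,0.00036,0],
    [0.00247,0.00036,0],
    [0.00198,0.00028,0],
    [0,0,0]
  ],
  "fingers": [0,0,0,0,0,0]
}}

```text
time: 4.7
ee_pos: [0.5713, -0.0671, 0.189]
tcp_rot: [[-0.146, 0.989, -0.0], [0.989, 0.146, -0.0], [-0.0, -0.0, -1.0]]
contact_force: [-0.2, -0.6, -3.9]
grip_width: 0.095
finger_force: 58.6
```

Request:
{"method": "carry_out", "body": {
  "dr": [
    [0,0,0],
    [0,0,0]
  ],
  "translation": [
    [0.00198,0.00028,0],
    [0,0,0]
  ],
  "fingers": [0,0]
}}

```text
time: 4.95
ee_pos: [0.5732, -0.0668, 0.1891]
tcp_rot: [[-0.146, 0.989, 0.0], [0.989, 0.146, 0.0], [0.0, 0.0, -1.0]]
contact_force: [0.4, -0.1, -4.0]
grip_width: 0.1
finger_force: 58.6
```

Request:
{"method": "carry_out", "body": {
  "dr": [
    [0,0,0],
    [0,0,0]
  ],
  "translation": [
    [0.00198,0.00028,0],
    [0,0,0]
  ],
  "fingers": [0,0]
}}

```text
time: 5.2
ee_pos: [0.5752, -0.0666, 0.189]
tcp_rot: [[-0.146, 0.989, -0.0], [0.989, 0.146, -0.0], [0.0, -0.0, -1.0]]
contact_force: [0.4, 0.8, -4.0]
grip_width: 0.096
finger_force: 58.6
```

Request:
{"method": "carry_out", "body": {
  "dr": [
    [0,0,0],
    [0,0,0],
    [0,0,0]
  ],
  "translation": [
    [0.00198,0.00028,0],
    [0.00198,0.00028,0],
    [0,0,0]
  ],
  "fingers": [0,0,0]
}}

```text
time: 5.58
ee_pos: [0.5792, -0.066, 0.189]
tcp_rot: [[-0.146, 0.989, -0.0], [0.989, 0.146, -0.0], [-0.0, -0.0, -1.0]]
contact_force: [0.6, 0.4, -3.4]
grip_width: 0.095
finger_force: 58.6
```

Request:
{"method": "carry_out", "body": {
  "dr": [
    [0,0,0],
    [0,0,0]
  ],
  "translation": [
    [0.00198,0.00028,0],
    [0,0,0]
  ],
  "fingers": [0,0]
}}

```text
time: 5.82
ee_pos: [0.5812, -0.0657, 0.189]
tcp_rot: [[-0.146, 0.989, -0.0], [0.989, 0.146, 0.0], [0.0, -0.0, -1.0]]
contact_force: [0.4, 0.7, -4.0]
grip_width: 0.099
finger_force: 58.6
```

Request:
{"method": "carry_out", "body": {
  "dr": [
    [0,0,0],
    [0,0,0]
  ],
  "translation": [
    [0.00198,0.00028,0],
    [0,0,0]
  ],
  "fingers": [0,0]
}}

```text
time: 6.08
ee_pos: [0.5832, -0.0654, 0.189]
tcp_rot: [[-0.146, 0.989, -0.0], [0.989, 0.146, -0.0], [-0.0, -0.0, -1.0]]
contact_force: [0.5, -0.2, -4.2]
grip_width: 0.096
finger_force: 58.6
```

Request:
{"method": "carry_out", "body": {
  "dr": [
    [0,0,0],
    [0,0,0],
    [0,0,0]
  ],
  "translation": [
    [0.00198,0.00028,0],
    [0.00198,0.00028,0],
    [0,0,0]
  ],
  "fingers": [0,0,0]
}}

```text
time: 6.45
ee_pos: [0.5872, -0.0648, 0.1891]
tcp_rot: [[-0.146, 0.989, 0.0], [0.989, 0.146, 0.0], [-0.0, 0.0, -1.0]]
contact_force: [-0.3, 0.3, -3.6]
grip_width: 0.102
finger_force: 58.6
```

Request:
{"method": "carry_out", "body": {
  "dr": [
    [0,0,0],
    [0,0,0]
  ],
  "translation": [
    [0.00198,0.00028,0],
    [0,0,0]
  ],
  "fingers": [0,0]
}}

```text
time: 6.7
ee_pos: [0.5891, -0.0646, 0.189]
tcp_rot: [[-0.146, 0.989, -0.0], [0.989, 0.146, 0.0], [0.0, -0.0, -1.0]]
contact_force: [-0.3, 0.4, -3.3]
grip_width: 0.102
finger_force: 58.6
```

Request:
{"method": "carry_out", "body": {
  "dr": [
    [0,0,0],
    [0,0,0]
  ],
  "translation": [
    [0.00198,0.00028,0],
    [0,0,0]
  ],
  "fingers": [0,0]
}}

```text
time: 6.95
ee_pos: [0.591, -0.0643, 0.189]
tcp_rot: [[-0.146, 0.989, -0.0], [0.989, 0.146, -0.0], [0.0, -0.0, -1.0]]
contact_force: [-0.6, -0.3, -3.4]
grip_width: 0.098
finger_force: 58.7
```

Request:
{"method": "carry_out", "body": {
  "dr": [
    [0,0,0],
    [0,0,0]
  ],
  "translation": [
    [0.00198,0.00028,0],
    [0,0,0]
  ],
  "fingers": [0,0]
}}

```text
time: 7.2
ee_pos: [0.5928, -0.0641, 0.189]
tcp_rot: [[-0.145, 0.989, -0.0], [0.989, 0.145, -0.0], [0.0, -0.0, -1.0]]
contact_force: [-2.0, -0.2, -2.5]
grip_width: 0.097
finger_force: 58.7
```

Request:
{"method": "carry_out", "body": {
  "dr": [
    [0,0,0],
    [0,0,0]
  ],
  "translation": [
    [0.00198,0.00028,0],
    [0,0,0]
  ],
  "fingers": [0,0]
}}

```text
time: 7.45
ee_pos: [0.5948, -0.0639, 0.189]
tcp_rot: [[-0.145, 0.989, -0.001], [0.989, 0.145, 0.0], [0.0, -0.001, -1.0]]
contact_force: [-2.5, 0.1, -3.2]
grip_width: 0.094
finger_force: 58.9
```

Run:
```python
from h import *
i,P,K,T=snap('scene'); c=cv2.resize(i[150:290,220:360],(600,600),interpolation=cv2.INTER_CUBIC)
save('push1.png',np.clip(c*1.5,0,255).astype(np.uint8))
s=arm.read_state();print(s['ee_pos'],s['contact_force'],s['torque'],s['grip_width'])
```

```text
[ 0.59476093 -0.06386892  0.18899633] [-2.1334098   0.15885176 -2.57088289] [-0.11349148  0.64582855  0.06949428] 0.09986458944244615
```

View pics/push1.png

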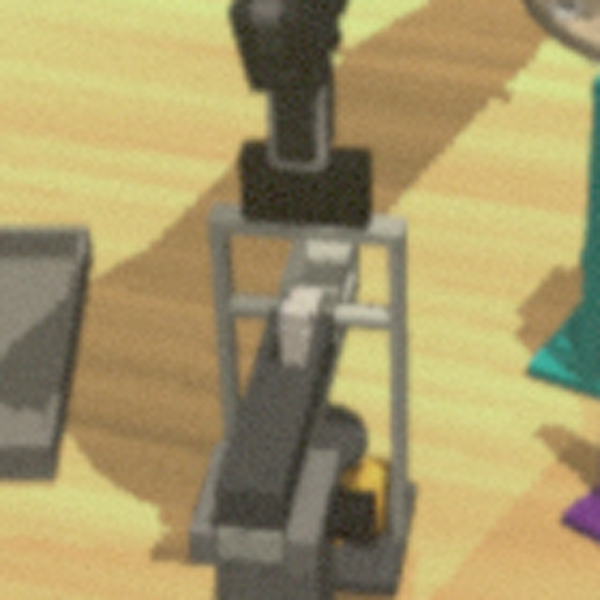

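The bar has reached the keeper at about (300,310), with a light force building. I go on in small steps.

Request:
{"method": "carry_out", "body": {
  "dr": [
    [0,0,0],
    [0,0,0]
  ],
  "translation": [
    [0.00198,0.00028,0],
    [0,0,0]
  ],
  "fingers": [0,0]
}}

```text
time: 7.75
ee_pos: [0.5968, -0.0636, 0.189]
tcp_rot: [[-0.145, 0.989, -0.0], [0.989, 0.145, -0.0], [0.0, -0.0, -1.0]]
contact_force: [-4.1, 0.2, -1.3]
grip_width: 0.099
finger_force: 59.2
```

Request:
{"method": "carry_out", "body": {
  "dr": [
    [0,0,0],
    [0,0,0]
  ],
  "translation": [
    [0.00198,0.00028,0],
    [0,0,0]
  ],
  "fingers": [0,0]
}}

```text
time: 8.0
ee_pos: [0.5988, -0.0633, 0.189]
tcp_rot: [[-0.146, 0.989, -0.0], [0.989, 0.146, -0.0], [0.0, -0.0, -1.0]]
contact_force: [-4.3, -0.6, -1.4]
grip_width: 0.094
finger_force: 59.6
```

```bash
cat > tilt.py <<'E'
from h import *
import sys
s=arm.read_state();print(s['ee_pos'],s['contact_force'],s['torque'])
i,P,K,T=snap('scene');np.savez('sc.npz',i=i,P=P,K=K,T=T)
R=np.array([[np.cos(.143),np.sin(.143)],[-np.sin(.143),np.cos(.143)]])
def an(i,P,tag):
    L=P[...,:2]@R.T; h=L-(R@[.5608,-.0677]); z=P[...,2]
    # uprights: |y| about 35 off axis
    m=(abs(abs(h[...,1])-34)>1e9)
    for sg in(-1,1):
        m=(abs(h[...,1]*sg-.035)<.006)&(z>.05)&(z<.185)&(h[...,0]>-.05)&(h[...,0]<.08)
        zz=z[m];xx=h[...,0][m]
        if len(zz)>15:
            l=cv2.fitLine(np.c_[xx,zz].astype(np.float32),cv2.DIST_HUBER,0,.01,.01).ravel(); l=l*np.sign(l[1]) if l[1]<0 else l
            print(tag,sg,len(zz),'tilt deg',np.degrees(np.arctan2(l[0],l[1])),'x med',np.median(xx))
d=np.load('scene.npz');an(d['i'],d['P'],'start');an(i,P,'now')
E
python3 tilt.py
```

```text
[ 0.59879583 -0.06326629  0.18898937] [-4.26238015 -0.58529615 -1.44656203] [-0.20174809  1.16079743 -0.00355715]
start -1 215 tilt deg -0.48807594 x med 0.003595636107679212
start 1 251 tilt deg 0.09580455 x med 0.004216098349792641
now -1 211 tilt deg 5.032126 x med 0.032007718503862526
now 1 247 tilt deg 6.8792133 x med 0.03085778139483608
```

The sample leans about 6° because the fingers give under the keeper's force. I turn the tool against it, which also advances the bar.

Request:
{"method": "carry_out", "body": {
  "dr": [
    [0.0036,-0.0247,0],
    [0.0036,-0.0247,0],
    [0.0036,-0.0247,0],
    [0.0036,-0.0247,0],
    [0,0,0]
  ],
  "translation": [
    [0,0,0],
    [0,0,0],
    [0,0,0],
    [0,0,0],
    [0,0,0]
  ],
  "fingers": [0,0,0,0,0]
}}

```text
time: 8.68
ee_pos: [0.5983, -0.0634, 0.1892]
tcp_rot: [[-0.145, 0.984, 0.1], [0.989, 0.144, 0.015], [0.001, 0.101, -0.995]]
contact_force: [-4.0, -1.3, -2.4]
grip_width: 0.096
finger_force: 60.2
```

```bash
python3 tilt.py
```

```text
[ 0.59826268 -0.06340588  0.18915135] [-4.04259297 -1.27470731 -2.41449246] [-0.22974062  1.50232375  0.05108839]
start -1 215 tilt deg -0.48807594 x med 0.003595636107679212
start 1 251 tilt deg 0.09580455 x med 0.004216098349792641
now -1 218 tilt deg 2.0779939 x med 0.0345380637510983
now 1 250 tilt deg 2.4300623 x med 0.03338902511610237
```

Request:
{"method": "carry_out", "body": {
  "dr": [
    [0.0018,-0.0124,0],
    [0.0018,-0.0124,0],
    [0.0018,-0.0124,0],
    [0,0,0]
  ],
  "translation": [
    [0.00198,0.00028,0],
    [0.00198,0.00028,0],
    [0.00198,0.00028,0],
    [0,0,0]
  ],
  "fingers": [0,0,0,0]
}}

```text
time: 9.22
ee_pos: [0.605, -0.0626, 0.1895]
tcp_rot: [[-0.145, 0.98, 0.137], [0.989, 0.144, 0.02], [-0.0, 0.138, -0.99]]
contact_force: [-4.6, -0.8, 0.2]
grip_width: 0.09
finger_force: 61.8
```

```bash
python3 tilt.py
```

```text
[ 0.60503168 -0.0625876   0.18945873] [-4.60781582 -0.76579772  0.19239767] [-0.22176814  1.69848349  0.03342414]
start -1 215 tilt deg -0.48807594 x med 0.003595636107679212
start 1 251 tilt deg 0.09580455 x med 0.004216098349792641
now -1 219 tilt deg 4.4348392 x med 0.03742638470648163
now 1 265 tilt deg 4.0711384 x med 0.03606009164478452
```

Request:
{"method": "carry_out", "body": {
  "dr": [
    [0.0036,-0.0247,0],
    [0.0036,-0.0247,0],
    [0.0036,-0.0247,0],
    [0.0036,-0.0247,0],
    [0,0,0]
  ],
  "translation": [
    [0,0,0.0005],
    [0,0,0.0005],
    [0.00148,0.0002,0],
    [0.00148,0.0002,0],
    [0,0,0]
  ],
  "fingers": [0,0,0,0,0]
}}

```text
time: 9.9
ee_pos: [0.6087, -0.0621, 0.1915]
tcp_rot: [[-0.145, 0.961, 0.237], [0.989, 0.141, 0.035], [-0.0, 0.239, -0.971]]
contact_force: [-1.6, 0.1, 5.9]
grip_width: 0.0
finger_force: 2.6
```

```bash
python3 tilt.py
python3 - <<'E'
from h import *
i=np.load('sc.npz')['i']
c=cv2.resize(i[150:290,220:360],(600,600),interpolation=cv2.INTER_CUBIC)
save('push2.png',np.clip(c*1.5,0,255).astype(np.uint8))
E
```

```text
[ 0.6087065  -0.06213759  0.19154988] [-1.55620888  0.08207079  5.87137228] [-0.03581525  0.08676988 -0.01612219]
start -1 215 tilt deg -0.48807594 x med 0.003595636107679212
start 1 251 tilt deg 0.09580455 x med 0.004216098349792641
now -1 209 tilt deg 6.8512645 x med 0.03311212116176443
now 1 253 tilt deg 6.261375 x med 0.03171894188443636
```

View pics/push2.png

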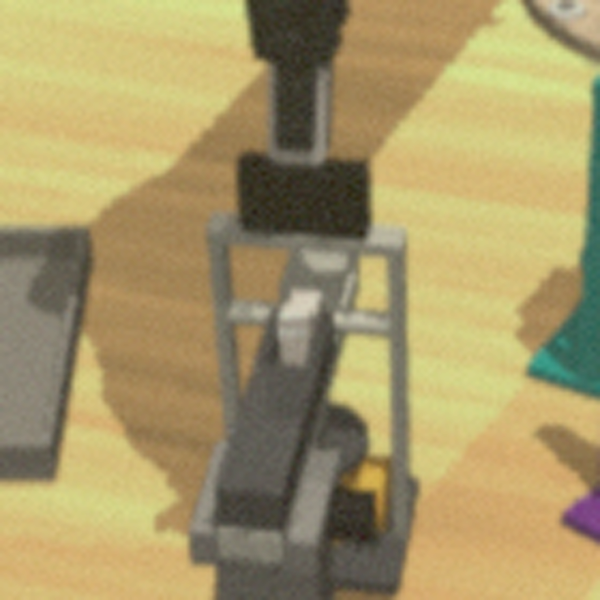

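The grip is lost: the fingers are shut and the sample hangs on its bar, leaning about 6°. At (300,155) the fingers overlap only the top of the handle. Before moving, I measure where the fingertips really are.

Run:
```python
from h import *
d=np.load('sc.npz');P=d['P'];i=d['i']
R=np.array([[np.cos(.143),np.sin(.143)],[-np.sin(.143),np.cos(.143)]]);o=R@[.5608,-.0677]
def prof(P,i,c,r0,r1,st=3):
    for r in range(r0,r1,st):
        p=P[r,c];h=R@p[:2]-o;print(r,c,np.round(np.r_[h,p[2]]*1000).tolist(),i[r,c].max())
prof(P,i,290,156,206,2)
t,Pt,K,T=snap('top');np.savez('tp.npz',i=t,P=Pt,K=K,T=T)
h=Pt[...,:2]@R.T-o;z=Pt[...,2]
m=(z>.2)&(z<.235)&(abs(h[...,1])<.045)&(abs(h[...,0])<.1)
for yy in(-.022,-.015,.015,.022):
    k=m&(abs(h[...,1]-yy)<.003); print(yy,k.sum(),np.round(np.nanpercentile(h[...,0][k],[5,50,95])*1000),np.round(np.nanpercentile(z[k],[5,50,95])*1000))
print(arm.read_state()['tcp_rot'],arm.read_state()['ee_pos'])
```

```text
156 290 [67.0, 5.0, 297.0] 39
158 290 [55.0, 2.0, 288.0] 38
160 290 [56.0, 2.0, 284.0] 41
162 290 [58.0, 3.0, 282.0] 37
164 290 [52.0, 2.0, 275.0] 35
166 290 [44.0, -0.0, 267.0] 35
168 290 [43.0, -0.0, 263.0] 42
170 290 [43.0, -0.0, 259.0] 40
172 290 [44.0, -0.0, 256.0] 42
174 290 [47.0, 0.0, 254.0] 42
176 290 [51.0, 1.0, 253.0] 37
178 290 [49.0, 0.0, 248.0] 42
180 290 [46.0, -0.0, 243.0] 39
182 290 [49.0, 0.0, 241.0] 37
184 290 [49.0, 0.0, 237.0] 48
186 290 [43.0, -1.0, 230.0] 75
188 290 [41.0, -2.0, 224.0] 60
190 290 [43.0, -1.0, 222.0] 38
192 290 [46.0, -1.0, 220.0] 35
194 290 [44.0, -1.0, 215.0] 40
196 290 [44.0, -1.0, 211.0] 39
198 290 [42.0, -2.0, 206.0] 40
200 290 [46.0, -1.0, 205.0] 36
202 290 [42.0, -2.0, 199.0] 41
204 290 [45.0, -1.0, 196.0] 59
-0.022 0 nan nan
-0.015 0 nan nan
0.015 0 nan nan
0.022 2 [43. 44. 44.] [222. 222. 223.]
[[-1.45552635e-01  9.60658380e-01  2.36537328e-01]
 [ 9.89350459e-01  1.41407558e-01  3.44901604e-02]
 [-3.14904406e-04  2.39038448e-01 -9.71010052e-01]] [ 0.60883565 -0.06200445  0.19152476]
  return np.nanmean(a, axis, out=out, keepdims=keepdims)
```

The shut fingertips rest on top of the handle at z ≈ 0.225, while the reported TCP reads 0.1915. The real tips are therefore about 33 mm higher than reported, and the first grip only caught the handle's upper edge. I rise gently, straighten the tool, and look again.

Request:
{"method": "carry_out", "body": {
  "dr": [
    [0,0,0],
    [0,0,0],
    [0,0,0],
    [0,0,0],
    [0,0,0],
    [-0.0086,0.0598,0],
    [-0.0086,0.0598,0],
    [-0.0086,0.0598,0],
    [-0.0086,0.0598,0],
    [0,0,0],
    [0,0,0],
    [0,0,0]
  ],
  "translation": [
    [0,0,0.002],
    [0,0,0.003],
    [0,0,0.005],
    [0,0,0.02],
    [0,0,0.02],
    [0,0,0],
    [0,0,0],
    [0,0,0],
    [0,0,0],
    [0,0,0],
    [0,0,0],
    [0,0,0]
  ],
  "fingers": [0,0,0,0,0,0,0,0,0,0,0,0]
}}

```text
time: 11.5
ee_pos: [0.6075, -0.0623, 0.2405]
tcp_rot: [[-0.145, 0.989, -0.003], [0.989, 0.145, 0.0], [0.001, -0.003, -1.0]]
contact_force: [-0.1, 0.0, -0.1]
grip_width: -0.0
finger_force: 0.0
```

```bash
python3 tilt.py
python3 - <<'E'
from h import *
d=np.load('sc.npz');P=d['P'];i=d['i']
R=np.array([[np.cos(.143),np.sin(.143)],[-np.sin(.143),np.cos(.143)]]);o=R@[.5608,-.0677]
s=arm.read_state();print('tcp',R@s['ee_pos'][:2]-o,s['ee_pos'][2],s['tcp_rot'][:,2])
h=P[...,:2]@R.T-o;z=P[...,2];v,u=np.mgrid[:480,:640]
m=(u>230)&(u<350)&(v>60)&(v<215)&(i.max(-1)<60)&(abs(h[...,0])<.12)&(abs(h[...,1])<.1)&(z>.19)
for a in range(190,330,6):
    k=m&(z*1000>=a)&(z*1000<a+6)
    if k.sum()>5: print(a,k.sum(),'x',np.round(np.percentile(h[...,0][k],[5,50,95])*1000),'y',np.round(np.percentile(h[...,1][k],[5,50,95])*1000))
c=cv2.resize(i[90:290,195:395],(600,600),interpolation=cv2.INTER_CUBIC)
save('look2.png',np.clip(c*1.5,0,255).astype(np.uint8))
E
```

```text
[ 0.60745131 -0.06230295  0.24046649] [-0.11510105  0.01182548 -0.10095886] [-0.0246583   0.02061548  0.00951105]
start -1 215 tilt deg -0.48807594 x med 0.003595636107679212
start 1 251 tilt deg 0.09580455 x med 0.004216098349792641
now -1 224 tilt deg 0.20996433 x med 0.03276360864138139
now 1 255 tilt deg 0.18229523 x med 0.03309607773171119
tcp [ 0.04697839 -0.0012265 ] 0.24054983279488412 [-3.27985988e-03  4.23363531e-04 -9.99994532e-01]
190 22 x [31. 34. 35.] y [-21.  -9.  20.]
196 92 x [32. 34. 37.] y [-23.  -1.  20.]
202 84 x [32. 34. 37.] y [-23.  -1.  21.]
208 96 x [33. 35. 37.] y [-23.  -0.  22.]
214 95 x [32. 35. 37.] y [-23.   1.  22.]
220 137 x [28. 33. 37.] y [-21.  -1.  21.]
226 11 x [29. 32. 36.] y [-22.  -5.  20.]
280 12 x [57. 59. 60.] y [-9. -3.  3.]
286 38 x [56. 60. 62.] y [-9. -3.  4.]
292 32 x [54. 60. 63.] y [-9. -2.  4.]
298 34 x [54. 60. 62.] y [-8. -2.  4.]
304 39 x [53. 59. 63.] y [-9. -3.  4.]
310 25 x [55. 61. 63.] y [-9. -2.  5.]
316 7 x [40. 55. 59.] y [8. 9. 9.]
322 51 x [44. 76. 79.] y [-10.   3.   9.]
328 55 x [57. 78. 84.] y [-10.   1.  10.]
```

View pics/look2.png

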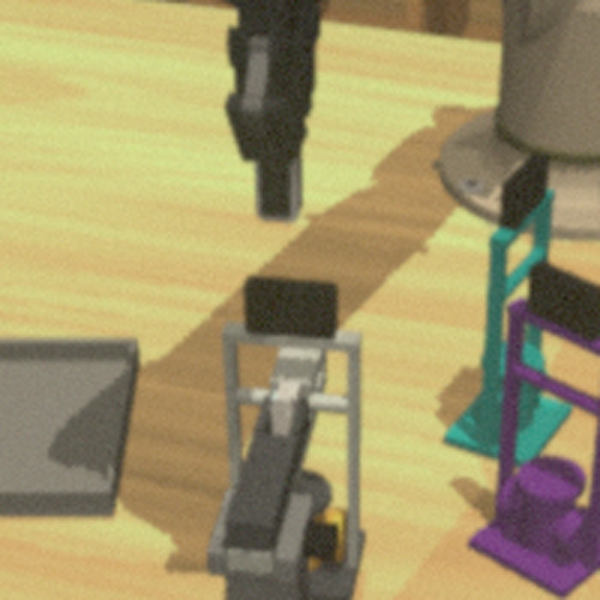

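The sample hangs upright at +29 mm, with its handle at (290,307) in the crop. The shut tips are at (280,218), about 33 mm above the reported TCP. I regrip 30 mm lower.

Request:
{"method": "carry_out", "body": {
  "dr": [
    [0,0,0],
    [0,0,0],
    [0,0,0],
    [0,0,0],
    [0,0,0],
    [0,0,0],
    [0,0,0],
    [0,0,0]
  ],
  "translation": [
    [-0.0173,-0.0025,0],
    [0,0,0],
    [0,0,0],
    [0,0,0],
    [0,0,-0.02],
    [0,0,-0.02],
    [0,0,-0.02],
    [0,0,0]
  ],
  "fingers": [0.05,0.05,0.05,0.05,0.05,0.05,0.05,0.05]
}}

```text
time: 12.55
ee_pos: [0.5897, -0.0641, 0.1785]
tcp_rot: [[-0.146, 0.989, -0.008], [0.989, 0.146, -0.0], [0.001, -0.008, -1.0]]
contact_force: [-0.2, -0.3, 0.1]
grip_width: 0.585
finger_force: 0.0
```

Request:
{"method": "carry_out", "body": {
  "dr": [
    [0,0,0],
    [0,0,0],
    [0,0,0],
    [0,0,0]
  ],
  "translation": [
    [0,0,-0.008],
    [0,0,-0.008],
    [0,0,-0.006],
    [0,0,0]
  ],
  "fingers": [0.05,0.05,0.05,0.05]
}}

```text
time: 13.05
ee_pos: [0.5902, -0.0644, 0.1576]
tcp_rot: [[-0.145, 0.989, -0.005], [0.989, 0.145, -0.0], [0.001, -0.005, -1.0]]
contact_force: [-0.1, -0.1, 0.5]
grip_width: 0.582
finger_force: 0.0
```

```bash
python3 tilt.py
python3 - <<'E'
from h import *
d=np.load('sc.npz');P=d['P'];i=d['i']
R=np.array([[np.cos(.143),np.sin(.143)],[-np.sin(.143),np.cos(.143)]]);o=R@[.5608,-.0677]
s=arm.read_state();print('tcp',R@s['ee_pos'][:2]-o,s['ee_pos'][2],s['grip_width'])
for c in (288,):
  for r in range(172,225,2):
    p=P[r,c];print(r,np.round(np.r_[R@p[:2]-o,p[2]]*1000).tolist(),i[r,c].max())
E
```

```text
[ 0.59016921 -0.06443104  0.15760189] [-0.05536912 -0.07915772  0.51368316] [ 0.01220016 -0.03021238  0.00753036]
start -1 215 tilt deg -0.48807594 x med 0.003595636107679212
start 1 251 tilt deg 0.09580455 x med 0.004216098349792641
now -1 222 tilt deg 0.56812584 x med 0.032518300774662834
now 1 255 tilt deg 0.26405942 x med 0.03319292596147394
tcp [ 0.02973219 -0.0010609 ] 0.15799153734220805 0.5835151676521042
172 [96.0, 6.0, 287.0] 37
174 [95.0, 6.0, 283.0] 44
176 [nan, nan, nan] 39
178 [92.0, 5.0, 274.0] 38
180 [95.0, 6.0, 273.0] 39
182 [88.0, 4.0, 264.0] 39
184 [72.0, 1.0, 251.0] 42
186 [82.0, 3.0, 254.0] 40
188 [83.0, 3.0, 251.0] 37
190 [85.0, 4.0, 249.0] 41
192 [86.0, 4.0, 246.0] 42
194 [70.0, 1.0, 232.0] 39
196 [64.0, -1.0, 224.0] 40
198 [68.0, -0.0, 223.0] 37
200 [67.0, -0.0, 219.0] 38
202 [68.0, -0.0, 215.0] 41
204 [63.0, -1.0, 209.0] 39
206 [67.0, -1.0, 207.0] 40
208 [60.0, -2.0, 199.0] 60
210 [16.0, -11.0, 164.0] 82
212 [20.0, -10.0, 163.0] 83
214 [25.0, -9.0, 163.0] 75
216 [33.0, -8.0, 164.0] 85
218 [39.0, -7.0, 164.0] 90
220 [55.0, -4.0, 171.0] 95
222 [62.0, -2.0, 172.0] 117
224 [64.0, -2.0, 170.0] 104
```

Request:
{"method": "carry_out", "body": {
  "dr": [
    [0,0,0],
    [0,0,0],
    [0,0,0],
    [0,0,0],
    [0,0,0],
    [0,0,0]
  ],
  "translation": [
    [0,0,0],
    [0,0,0],
    [0,0,0],
    [0,0,0],
    [0,0,0],
    [0,0,0]
  ],
  "fingers": [0.03,0.01,0,0,0,0]
}}

```text
time: 13.85
ee_pos: [0.5902, -0.0647, 0.1585]
tcp_rot: [[-0.145, 0.989, -0.005], [0.989, 0.145, -0.0], [0.001, -0.005, -1.0]]
contact_force: [-4.3, 0.7, 6.3]
grip_width: 0.126
finger_force: 58.9
```

Request:
{"method": "carry_out", "body": {
  "dr": [
    [0,0,0],
    [0,0,0],
    [0,0,0]
  ],
  "translation": [
    [0,0,0.001],
    [0,0,0],
    [0,0,0]
  ],
  "fingers": [0,0,0]
}}

```text
time: 14.22
ee_pos: [0.5902, -0.0646, 0.1586]
tcp_rot: [[-0.145, 0.989, -0.005], [0.989, 0.145, -0.0], [0.0, -0.005, -1.0]]
contact_force: [-1.1, -1.2, -2.5]
grip_width: 0.127
finger_force: 58.5
```

```bash
python3 tilt.py
python3 - <<'E'
from h import *
d=np.load('sc.npz');P=d['P'];i=d['i']
R=np.array([[np.cos(.143),np.sin(.143)],[-np.sin(.143),np.cos(.143)]]);o=R@[.5608,-.0677]
for r in range(184,215,2):
    p=P[r,289];print(r,np.round(np.r_[R@p[:2]-o,p[2]]*1000).tolist(),i[r,289].max())
E
```

```text
[ 0.59019313 -0.06455176  0.15859893] [-1.07705543 -1.23134161 -2.52737996] [-0.11739973  0.41429702  0.00381745]
start -1 215 tilt deg -0.48807594 x med 0.003595636107679212
start 1 251 tilt deg 0.09580455 x med 0.004216098349792641
now -1 218 tilt deg 0.80208707 x med 0.033140813040222705
now 1 253 tilt deg 0.7174542 x med 0.03277906102278383
184 [66.0, 2.0, 248.0] 38
186 [68.0, 2.0, 245.0] 39
188 [49.0, -2.0, 230.0] 38
190 [45.0, -2.0, 224.0] 34
192 [49.0, -2.0, 222.0] 38
194 [46.0, -2.0, 216.0] 37
196 [48.0, -2.0, 214.0] 34
198 [45.0, -3.0, 208.0] 41
200 [45.0, -3.0, 204.0] 38
202 [48.0, -2.0, 203.0] 52
204 [36.0, -5.0, 190.0] 77
206 [1.0, -11.0, 163.0] 89
208 [5.0, -11.0, 161.0] 92
210 [12.0, -10.0, 162.0] 88
212 [17.0, -9.0, 161.0] 80
214 [25.0, -7.0, 163.0] 82
```

Request:
{"method": "carry_out", "body": {
  "dr": [
    [0,0,0],
    [0,0,0],
    [0,0,0],
    [0,0,0]
  ],
  "translation": [
    [0,0,0.0007],
    [0.00198,0.00028,0],
    [0.00198,0.00028,0],
    [0,0,0]
  ],
  "fingers": [0,0,0,0]
}}

```text
time: 14.78
ee_pos: [0.594, -0.0639, 0.1594]
tcp_rot: [[-0.145, 0.989, -0.006], [0.989, 0.145, -0.0], [0.001, -0.006, -1.0]]
contact_force: [-4.4, -0.6, -5.1]
grip_width: 0.135
finger_force: 58.4
```

Request:
{"method": "carry_out", "body": {
  "dr": [
    [0,0,0],
    [0,0,0]
  ],
  "translation": [
    [0.00198,0.00028,0],
    [0,0,0]
  ],
  "fingers": [0,0]
}}

```text
time: 15.02
ee_pos: [0.5959, -0.0636, 0.1594]
tcp_rot: [[-0.145, 0.989, -0.006], [0.989, 0.145, -0.0], [0.001, -0.006, -1.0]]
contact_force: [-5.8, -0.4, -4.4]
grip_width: 0.132
finger_force: 58.4
```

```bash
python3 tilt.py
```

```text
[ 0.5959325  -0.06361335  0.15938834] [-5.82376767 -0.38804051 -4.44878136] [-0.05139252  1.45557564 -0.0203986 ]
start -1 215 tilt deg -0.48807594 x med 0.003595636107679212
start 1 251 tilt deg 0.09580455 x med 0.004216098349792641
now -1 217 tilt deg 0.42056638 x med 0.03842894100937011
now 1 267 tilt deg 0.30345595 x med 0.0383591301923637
```

Now the sample stays upright under the keeper force, so I carry on.

Request:
{"method": "carry_out", "body": {
  "dr": [
    [0,0,0],
    [0,0,0],
    [0,0,0]
  ],
  "translation": [
    [0.00148,0.00022,0],
    [0.00148,0.00022,0],
    [0,0,0]
  ],
  "fingers": [0,0,0]
}}

```text
time: 15.45
ee_pos: [0.5987, -0.0632, 0.1594]
tcp_rot: [[-0.145, 0.989, -0.006], [0.989, 0.145, -0.0], [0.001, -0.006, -1.0]]
contact_force: [-5.9, 0.0, -4.3]
grip_width: 0.13
finger_force: 58.4
```

Request:
{"method": "carry_out", "body": {
  "dr": [
    [0,0,0],
    [0,0,0]
  ],
  "translation": [
    [0.00148,0.00022,0],
    [0,0,0]
  ],
  "fingers": [0,0]
}}

```text
time: 15.7
ee_pos: [0.6001, -0.0631, 0.1594]
tcp_rot: [[-0.145, 0.989, -0.006], [0.989, 0.145, -0.0], [0.001, -0.006, -1.0]]
contact_force: [-6.9, 0.1, -4.1]
grip_width: 0.133
finger_force: 58.5
```

Request:
{"method": "carry_out", "body": {
  "dr": [
    [0,0,0],
    [0,0,0]
  ],
  "translation": [
    [0.001,0.00014,0],
    [0,0,0]
  ],
  "fingers": [0,0]
}}

```text
time: 15.95
ee_pos: [0.601, -0.0629, 0.1594]
tcp_rot: [[-0.145, 0.989, -0.006], [0.989, 0.145, -0.0], [0.001, -0.006, -1.0]]
contact_force: [-6.6, -0.8, -3.5]
grip_width: 0.131
finger_force: 58.5
```

Request:
{"method": "carry_out", "body": {
  "dr": [
    [0,0,0],
    [0,0,0]
  ],
  "translation": [
    [0.001,0.00014,0],
    [0,0,0]
  ],
  "fingers": [0,0]
}}

```text
time: 16.2
ee_pos: [0.602, -0.0628, 0.1594]
tcp_rot: [[-0.145, 0.989, -0.006], [0.989, 0.145, -0.0], [0.001, -0.006, -1.0]]
contact_force: [-6.8, -0.8, -2.2]
grip_width: 0.131
finger_force: 58.6
```

Request:
{"method": "carry_out", "body": {
  "dr": [
    [0,0,0],
    [0,0,0]
  ],
  "translation": [
    [0.0007,0.0001,0],
    [0,0,0]
  ],
  "fingers": [0,0]
}}

```text
time: 16.45
ee_pos: [0.6024, -0.0628, 0.1594]
tcp_rot: [[-0.145, 0.989, -0.007], [0.989, 0.145, 0.0], [0.001, -0.007, -1.0]]
contact_force: [-7.4, -0.2, -2.3]
grip_width: 0.131
finger_force: 58.8
```

Request:
{"method": "carry_out", "body": {
  "dr": [
    [0,0,0],
    [0,0,0]
  ],
  "translation": [
    [0.0005,7e-05,0],
    [0,0,0]
  ],
  "fingers": [0,0]
}}

```text
time: 16.7
ee_pos: [0.6026, -0.0627, 0.1594]
tcp_rot: [[-0.145, 0.989, -0.008], [0.989, 0.145, 0.0], [0.001, -0.007, -1.0]]
contact_force: [-8.2, -0.2, -2.2]
grip_width: 0.129
finger_force: 58.8
```

Request:
{"method": "carry_out", "body": {
  "dr": [
    [0,0,0],
    [0,0,0]
  ],
  "translation": [
    [0.0007,0.0001,0],
    [0,0,0]
  ],
  "fingers": [0,0]
}}

```text
time: 16.95
ee_pos: [0.603, -0.0627, 0.1594]
tcp_rot: [[-0.145, 0.989, -0.008], [0.989, 0.145, 0.0], [0.001, -0.008, -1.0]]
contact_force: [-11.0, -0.5, -1.4]
grip_width: 0.128
finger_force: 59.0
```

Request:
{"method": "carry_out", "body": {
  "dr": [
    [0,0,0],
    [0,0,0]
  ],
  "translation": [
    [0.0007,0.0001,0],
    [0,0,0]
  ],
  "fingers": [0,0]
}}

```text
time: 17.2
ee_pos: [0.6033, -0.0627, 0.1594]
tcp_rot: [[-0.145, 0.989, -0.009], [0.989, 0.145, 0.0], [0.001, -0.009, -1.0]]
contact_force: [-11.5, 0.1, 0.3]
grip_width: 0.131
finger_force: 59.2
```

```bash
python3 tilt.py
```

```text
[ 0.60329059 -0.06271123  0.15938396] [-11.46747735   0.10687125   0.33440274] [-0.06225165  3.28208633  0.01632851]
start -1 215 tilt deg -0.48807594 x med 0.003595636107679212
start 1 251 tilt deg 0.09580455 x med 0.004216098349792641
now -1 215 tilt deg 1.239506 x med 0.045231589772047665
now 1 253 tilt deg 1.3807682 x med 0.04529261260139206
```

The stop is felt: 11.5 N, of which about 7 N is the keeper, so the bar is on the rubber. Tilt is 1.3°. I lift gently and watch the force.

Request:
{"method": "carry_out", "body": {
  "dr": [
    [0,0,0],
    [0,0,0],
    [0,0,0]
  ],
  "translation": [
    [0,0,0.001],
    [0,0,0.001],
    [0,0,0]
  ],
  "fingers": [0,0,0]
}}

```text
time: 17.62
ee_pos: [0.6028, -0.0627, 0.16]
tcp_rot: [[-0.145, 0.989, -0.011], [0.989, 0.145, -0.0], [0.001, -0.01, -1.0]]
contact_force: [-9.9, -1.8, -8.1]
grip_width: 0.127
finger_force: 58.5
```

Request:
{"method": "carry_out", "body": {
  "dr": [
    [0,0,0],
    [0,0,0],
    [0,0,0]
  ],
  "translation": [
    [0,0,0.0015],
    [0,0,0.0015],
    [0,0,0]
  ],
  "fingers": [0,0,0]
}}

```text
time: 18.0
ee_pos: [0.6029, -0.0627, 0.163]
tcp_rot: [[-0.145, 0.989, -0.011], [0.989, 0.145, -0.0], [0.001, -0.01, -1.0]]
contact_force: [-10.2, -1.3, -8.1]
grip_width: 0.133
finger_force: 58.5
```

Request:
{"method": "carry_out", "body": {
  "dr": [
    [0,0,0],
    [0,0,0],
    [0,0,0]
  ],
  "translation": [
    [0,0,0.0015],
    [0,0,0.0015],
    [0,0,0]
  ],
  "fingers": [0,0,0]
}}

```text
time: 18.38
ee_pos: [0.6028, -0.0627, 0.1659]
tcp_rot: [[-0.145, 0.989, -0.011], [0.989, 0.145, -0.0], [0.001, -0.011, -1.0]]
contact_force: [-10.0, -1.1, -7.7]
grip_width: 0.13
finger_force: 58.4
```

Request:
{"method": "carry_out", "body": {
  "dr": [
    [0,0,0],
    [0,0,0],
    [0,0,0]
  ],
  "translation": [
    [0,0,0.002],
    [0,0,0.002],
    [0,0,0]
  ],
  "fingers": [0,0,0]
}}

```text
time: 18.75
ee_pos: [0.6029, -0.0627, 0.17]
tcp_rot: [[-0.145, 0.989, -0.011], [0.989, 0.145, -0.0], [0.001, -0.01, -1.0]]
contact_force: [-9.3, -0.7, -7.9]
grip_width: 0.129
finger_force: 58.6
```

Request:
{"method": "carry_out", "body": {
  "dr": [
    [0,0,0],
    [0,0,0],
    [0,0,0]
  ],
  "translation": [
    [0,0,0.002],
    [0,0,0.002],
    [0,0,0]
  ],
  "fingers": [0,0,0]
}}

```text
time: 19.12
ee_pos: [0.6032, -0.0627, 0.1742]
tcp_rot: [[-0.145, 0.989, -0.01], [0.989, 0.145, -0.0], [0.001, -0.01, -1.0]]
contact_force: [-10.0, -1.2, -7.9]
grip_width: 0.131
finger_force: 58.8
```

Request:
{"method": "carry_out", "body": {
  "dr": [
    [0,0,0],
    [0,0,0],
    [0,0,0],
    [0,0,0]
  ],
  "translation": [
    [0,0,0.002],
    [0,0,0.002],
    [0,0,0.002],
    [0,0,0]
  ],
  "fingers": [0,0,0,0]
}}

```text
time: 19.62
ee_pos: [0.6067, -0.0621, 0.1825]
tcp_rot: [[-0.146, 0.989, -0.001], [0.989, 0.146, -0.0], [0.0, -0.001, -1.0]]
contact_force: [0.9, 0.3, -2.9]
grip_width: 0.124
finger_force: 59.6
```

Request:
{"method": "carry_out", "body": {
  "dr": [
    [0,0,0],
    [0,0,0],
    [0,0,0],
    [0,0,0],
    [0,0,0],
    [0,0,0]
  ],
  "translation": [
    [0,0,0.0025],
    [0,0,0.0025],
    [0,0,0.0025],
    [0,0,0.0025],
    [0,0,0.002],
    [0,0,0]
  ],
  "fingers": [0,0,0,0,0,0]
}}

```text
time: 20.38
ee_pos: [0.6056, -0.0624, 0.194]
tcp_rot: [[-0.145, 0.989, -0.004], [0.989, 0.145, -0.0], [0.0, -0.004, -1.0]]
contact_force: [0.2, -0.3, -3.7]
grip_width: 0.13
finger_force: 59.6
```

```bash
python3 tilt.py
python3 - <<'E'
from h import *
i=np.load('sc.npz')['i']
c=cv2.resize(i[140:290,210:360],(600,600),interpolation=cv2.INTER_CUBIC)
save('lift.png',np.clip(c*1.5,0,255).astype(np.uint8))
E
```

```text
[ 0.60555082 -0.06241421  0.19399462] [ 0.24376079 -0.25464933 -3.74107486] [-0.04447181 -0.02976404  0.00432334]
start -1 215 tilt deg -0.48807594 x med 0.003595636107679212
start 1 251 tilt deg 0.09580455 x med 0.004216098349792641
now -1 206 tilt deg 0.44029194 x med 0.04857653401703704
now 1 311 tilt deg -2.1753237 x med 0.0487900195876011
```

View pics/lift.png

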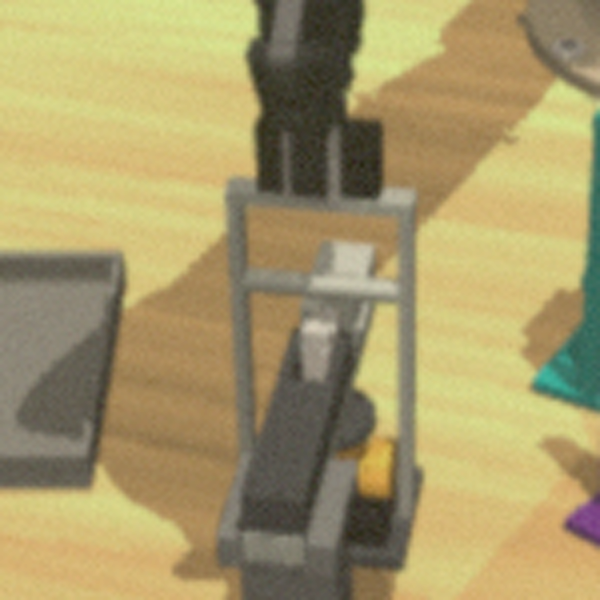

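The bar is out above the bill at (330,285), upright and free of load. I draw it along the hook's -x.

Request:
{"method": "carry_out", "body": {
  "dr": [
    [0,0,0],
    [0,0,0],
    [0,0,0],
    [0,0,0],
    [0,0,0],
    [0,0,0]
  ],
  "translation": [
    [-0.005,-0.0007,0],
    [-0.01,-0.00144,0],
    [-0.01,-0.00144,0],
    [-0.01,-0.00144,0],
    [-0.01,-0.00144,0],
    [0,0,0]
  ],
  "fingers": [0,0,0,0,0,0]
}}

```text
time: 21.18
ee_pos: [0.5598, -0.069, 0.1941]
tcp_rot: [[-0.145, 0.989, -0.004], [0.989, 0.145, 0.0], [0.001, -0.004, -1.0]]
contact_force: [0.1, -0.3, -2.8]
grip_width: 0.129
finger_force: 59.5
```

Request:
{"method": "carry_out", "body": {
  "dr": [
    [0,0,0],
    [0,0,0],
    [0,0,0],
    [0,0,0],
    [0,0,0],
    [0,0,0],
    [0,0,0],
    [0,0,0],
    [0,0,0]
  ],
  "translation": [
    [-0.012,-0.00173,0],
    [-0.012,-0.00173,0],
    [-0.012,-0.00173,0],
    [-0.012,-0.00173,0],
    [-0.012,-0.00173,0],
    [-0.012,-0.00173,0],
    [-0.012,-0.00173,0],
    [-0.01,-0.00144,0],
    [0,0,0]
  ],
  "fingers": [0,0,0,0,0,0,0,0,0]
}}

```text
time: 22.3
ee_pos: [0.4659, -0.0825, 0.194]
tcp_rot: [[-0.145, 0.989, -0.004], [0.989, 0.145, 0.001], [0.001, -0.004, -1.0]]
contact_force: [0.4, -0.9, -3.7]
grip_width: 0.136
finger_force: 59.6
```

Run:
```python
from h import *
s=arm.read_state();print(s['ee_pos'],s['contact_force'])
R=np.array([[np.cos(.143),np.sin(.143)],[-np.sin(.143),np.cos(.143)]]);o=R@[.5608,-.0677]
print(R@s['ee_pos'][:2]-o)
i,P,K,T=snap('scene');np.savez('sc.npz',i=i,P=P)
h=P[...,:2]@R.T-o;z=P[...,2]
for sg in(-1,1):
    m=(abs(h[...,1]*sg-.035)<.007)&(z>.08)&(z<.225)&(h[...,0]>-.14)&(h[...,0]<-.05)
    l=cv2.fitLine(np.c_[h[...,0][m],z[m]].astype(np.float32),cv2.DIST_HUBER,0,.01,.01).ravel();l*=np.sign(l[1]);print(m.sum(),np.degrees(np.arctan2(l[0],l[1])),np.median(h[...,0][m]))
m=(abs(h[...,0]+.1)<.03)&(abs(h[...,1])<.045)&(z>.03)&(i.max(-1)>60)&(z<.24)
print('bridge top z',np.percentile(z[m],[1,99]))
m=(abs(h[...,0]+.09)<.045)&(abs(h[...,1])<.05)&(z>.02)&(z<.26)
print('min z foot',np.percentile(z[m],[0.2,1,3]))
```

```text
[ 0.46591855 -0.08249425  0.19395715] [ 0.41042448 -0.86619806 -3.67040192]
[-0.09602137 -0.00112139]
281 0.30550498 -0.0925142279693344
261 0.3967085 -0.09239290649425214
bridge top z [0.06395616 0.23444798]
min z foot [0.05800887 0.06053377 0.06361695]
```

Drawn clear at −96 mm, upright, with the foot at about 57 mm. I carry it over the tray.

Request:
{"method": "carry_out", "body": {
  "dr": [
    [0,0,0.0143],
    [0,0,0.0143],
    [0,0,0.0143],
    [0,0,0.0143],
    [0,0,0.0143],
    [0,0,0.0143],
    [0,0,0.0143],
    [0,0,0.0143],
    [0,0,0.0143],
    [0,0,0.0143],
    [0,0,0],
    [0,0,0]
  ],
  "translation": [
    [0.001,-0.01,0],
    [0.002,-0.02,0],
    [0.0024,-0.024,0],
    [0.0025,-0.025,0],
    [0.0025,-0.025,0],
    [0.0025,-0.025,0],
    [0.0025,-0.025,0],
    [0.0025,-0.025,0],
    [0.0022,-0.023,0],
    [0.0018,-0.018,0],
    [0,0,0],
    [0,0,0]
  ],
  "fingers": [0,0,0,0,0,0,0,0,0,0,0,0]
}}

```text
time: 23.85
ee_pos: [0.4887, -0.3016, 0.1934]
tcp_rot: [[-0.285, 0.958, -0.005], [0.958, 0.285, -0.0], [0.001, -0.005, -1.0]]
contact_force: [-0.1, -0.2, -3.7]
grip_width: 0.134
finger_force: 59.6
```

```bash
cat > fin.py <<'E'
from h import *
s=arm.read_state();print(s['ee_pos'],s['contact_force'])
a=np.radians(16.4);R=np.array([[np.cos(a),np.sin(a)],[-np.sin(a),np.cos(a)]]);o=R@[.4879,-.3027]
print('tcp in tray',R@s['ee_pos'][:2]-o)
i,P,K,T=snap('scene');h=P[...,:2]@R.T-o;z=P[...,2]
for sg in(-1,1):
    m=(abs(h[...,1]*sg-.035)<.008)&(z>.07)&(z<.22)&(abs(h[...,0])<.04)
    if m.sum()<20: print('few',m.sum());continue
    l=cv2.fitLine(np.c_[h[...,0][m],z[m]].astype(np.float32),cv2.DIST_HUBER,0,.01,.01).ravel();l*=np.sign(l[1]);print(m.sum(),'tilt x',np.degrees(np.arctan2(l[0],l[1])),'front x',np.median(h[...,0][m]),'y',np.median(h[...,1][m]))
m=(abs(h[...,0])<.045)&(abs(h[...,1])<.05)&(z>.012)&(z<.26)
print('min z',np.percentile(z[m],[0.2,1,3]))
c=i[110:290,120:330]; save('tray_%d.png'%(s['time']*10),np.clip(cv2.resize(c,(700,600),interpolation=cv2.INTER_CUBIC)*1.5,0,255).astype(np.uint8))
E
python3 fin.py
```

```text
[ 0.48872451 -0.30157985  0.1934454 ] [-0.09749468 -0.23604256 -3.71822211]
tcp in tray [0.00110723 0.00084178]
311 tilt x 0.10482723 front x 0.004451124318366806 y -0.03292865330924161
350 tilt x -0.119935624 front x 0.004295786834215193 y 0.035712593276681
min z [0.05812543 0.05964265 0.06223926]
```

Request:
{"method": "carry_out", "body": {
  "dr": [
    [0,0,0],
    [0,0,0],
    [0,0,0],
    [0,0,0],
    [0,0,0],
    [0,0,0],
    [0,0,0]
  ],
  "translation": [
    [-0.001,-0.001,-0.008],
    [0,0,-0.011],
    [0,0,-0.011],
    [0,0,-0.008],
    [0,0,-0.004],
    [0,0,-0.003],
    [0,0,0]
  ],
  "fingers": [0,0,0,0,0,0,0]
}}

```text
time: 24.78
ee_pos: [0.4873, -0.3034, 0.1488]
tcp_rot: [[-0.285, 0.959, -0.004], [0.959, 0.285, -0.001], [0.0, -0.004, -1.0]]
contact_force: [0.1, -0.7, -2.7]
grip_width: 0.128
finger_force: 59.6
```

Request:
{"method": "carry_out", "body": {
  "dr": [
    [0,0,0],
    [0,0,0],
    [0,0,0]
  ],
  "translation": [
    [0,0,-0.001],
    [0,0,-0.001],
    [0,0,0]
  ],
  "fingers": [0,0,0]
}}

```text
time: 25.15
ee_pos: [0.4873, -0.3033, 0.1468]
tcp_rot: [[-0.285, 0.959, -0.004], [0.959, 0.285, -0.001], [0.001, -0.004, -1.0]]
contact_force: [0.2, 0.3, -3.0]
grip_width: 0.13
finger_force: 59.5
```

Request:
{"method": "carry_out", "body": {
  "dr": [
    [0,0,0],
    [0,0,0],
    [0,0,0]
  ],
  "translation": [
    [0,0,-0.001],
    [0,0,-0.001],
    [0,0,0]
  ],
  "fingers": [0,0,0]
}}

```text
time: 25.52
ee_pos: [0.4873, -0.3033, 0.1447]
tcp_rot: [[-0.285, 0.959, -0.005], [0.959, 0.285, -0.001], [0.001, -0.005, -1.0]]
contact_force: [-0.5, 0.6, -4.7]
grip_width: 0.129
finger_force: 59.5
```

Request:
{"method": "carry_out", "body": {
  "dr": [
    [0,0,0],
    [0,0,0],
    [0,0,0]
  ],
  "translation": [
    [0,0,-0.001],
    [0,0,-0.001],
    [0,0,0]
  ],
  "fingers": [0,0,0]
}}

```text
time: 25.9
ee_pos: [0.4873, -0.3033, 0.1426]
tcp_rot: [[-0.285, 0.959, -0.005], [0.959, 0.285, -0.001], [0.001, -0.005, -1.0]]
contact_force: [-0.0, 0.2, -3.5]
grip_width: 0.125
finger_force: 59.5
```

Request:
{"method": "carry_out", "body": {
  "dr": [
    [0,0,0],
    [0,0,0]
  ],
  "translation": [
    [0,0,-0.001],
    [0,0,0]
  ],
  "fingers": [0,0]
}}

```text
time: 26.15
ee_pos: [0.4874, -0.3034, 0.1418]
tcp_rot: [[-0.285, 0.959, -0.004], [0.959, 0.285, -0.001], [0.0, -0.004, -1.0]]
contact_force: [-0.7, -0.7, -3.9]
grip_width: 0.13
finger_force: 59.8
```

Request:
{"method": "carry_out", "body": {
  "dr": [
    [0,0,0],
    [0,0,0]
  ],
  "translation": [
    [0,0,-0.001],
    [0,0,0]
  ],
  "fingers": [0,0]
}}

```text
time: 26.4
ee_pos: [0.4876, -0.3037, 0.1418]
tcp_rot: [[-0.285, 0.959, -0.003], [0.959, 0.285, -0.001], [-0.0, -0.003, -1.0]]
contact_force: [-3.3, 0.2, 4.7]
grip_width: 0.126
finger_force: 60.8
```

It is down: the vertical force reversed to +4.7 N. I release, open fully, then rise.

Request:
{"method": "carry_out", "body": {
  "dr": [
    [0,0,0],
    [0,0,0],
    [0,0,0],
    [0,0,0],
    [0,0,0],
    [0,0,0],
    [0,0,0],
    [0,0,0]
  ],
  "translation": [
    [0,0,0.0005],
    [0,0,0],
    [0,0,0],
    [0,0,0],
    [0,0,0],
    [0,0,0],
    [0,0,0.005],
    [0,0,0.01]
  ],
  "fingers": [0,0.015,0.025,0.035,0.05,0.05,0.05,0.05]
}}

```text
time: 27.4
ee_pos: [0.4872, -0.3033, 0.1566]
tcp_rot: [[-0.285, 0.959, -0.005], [0.959, 0.285, -0.001], [0.001, -0.005, -1.0]]
contact_force: [-0.1, -0.5, -0.7]
grip_width: 0.582
finger_force: 0.0
```

Request:
{"method": "carry_out", "body": {
  "dr": [
    [0,0,0],
    [0,0,0],
    [0,0,0],
    [0,0,0],
    [0,0,0],
    [0,0,0]
  ],
  "translation": [
    [0,0,0.03],
    [0,0,0.04],
    [0,0,0.04],
    [0,0,0.02],
    [0,0,0],
    [0,0,0]
  ],
  "fingers": [0.05,0.05,0.05,0.05,0.05,0.05]
}}

```text
time: 28.15
ee_pos: [0.4871, -0.3032, 0.2856]
tcp_rot: [[-0.285, 0.959, -0.005], [0.959, 0.285, -0.0], [0.001, -0.005, -1.0]]
contact_force: [-0.0, 0.4, -0.0]
grip_width: 0.582
finger_force: 0.0
```

```bash
python3 fin.py; ls pics | tail -3; mv pics/tray_2*.png pics/x.png 2>/dev/null
python3 - <<'E'
from h import *
i,P,K,T=snap('scene');save('final.png',np.clip(i*1.3,0,255).astype(np.uint8))
E
```

```text
[ 0.48708456 -0.30318069  0.28561781] [-0.01687765  0.37781906 -0.02902285]
tcp in tray [-0.00091798 -0.0002309 ]
244 tilt x -0.20513538 front x 0.0018822374413409448 y -0.03444548147917248
223 tilt x -0.37540516 front x 0.0012934363124003645 y 0.03434782616214044
min z [0.01205384 0.0122987  0.01293859]
top1.png
tray_238.png
tray_281.png
```

View pics/final.png

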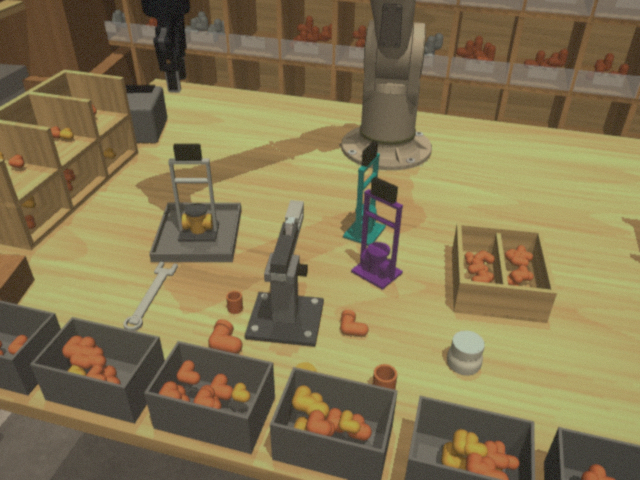

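The sample stands upright in the middle of the tray at (197,225). The gripper is clear at (170,60) and the other things are where they were.

```bash
python3 -c "
from station import workorder;print(workorder.job_done())"
```

```text
the job is handed in; nothing more can be done
None
```

The brass valve sample is off the hook and standing upright in the middle of the grey tray, released and handed in at about 28 s. On the way, the first grip caught only the top of the handle and slipped off: the sample leaned about 7° on the hook, then hung upright again, and I gripped it lower and finished.

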